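Gauge a door hinge and set the lock lever to 45 degrees

TASK

First swing the bench gauge's lock lever fully back to its free stop, straight across the bed. Then lay the folded brass door hinge flat on the bed, lengthwise between the two jaws, let go of it, and slide the jaw in without forcing it until the hinge is square and touching both jaws. Last, swing the lever to the long mark, 45 degrees round from the free stop, and let go, leaving the chuck key, the bolt cup and the screw jar where they are.

Things in the scene. Friction and masses are not known exactly. Their poses are not given: they have to be found in the camera images.
- gauge: Bench gauge, fixed: wooden bed, 90 mm wide (x), y = -155 to +130 mm, top 20 mm above the bench; at its +y end a 140 x 145 mm pad of the same height, with a metal sheet on top, juts out towards the robot (-x). Origin on the bench surface under the bed's middle line. Along +y: fixed jaw (face at y = -120 mm, looking to +y), sliding jaw, lever pivot (x = 0, y = 150 mm). z is up.
- fixed_face (a point): Centre of the fixed jaw's face, 30 mm above the bench; axes as the gauge's. Steel jaw 64 mm wide (x), 28 mm tall above the bed.
- jaw_face (a point): Centre of the sliding jaw's face, 30 mm above the bench; axes as the gauge's, the face looks to -y. Sliding steel block 64 mm wide, 60 mm long (y), top 46 mm above the bench, with an upright grip tab on it.
- jaw_grip (a point): Grip point in the sliding jaw's upright tab: 72 mm above the bench, on the tab's middle, 40 mm behind (+y of) the jaw face. The tab is 12 mm thick (along y), 32 mm wide (along x) and reaches from 46 to 88 mm above the bench. Axes as the gauge's.
- jaw (a joint): Opening between the two jaw faces in m, 0 to 0.18; closes towards the gauge's -y. About 2.5 N of sliding friction; it stays where it is left.
- lever_knob (a point): Grip point of the lock lever's upright round black knob, on its axis, 70 mm above the bench. Knob 24 mm in diameter, from 35 to 88 mm above the bench, 90 mm from the pivot; the flat steel arm below it lies 28 to 36 mm above the bench. The point's -x axis points from pivot to knob.
- lever (a joint): Lock lever's angle in rad about its vertical pivot. 0 = free stop, arm along the gauge's -x (towards the robot); grows clockwise seen from above to 1.57 = full lock, arm along the gauge's +y. Dark ribs on the metal sheet mark 0, 45 and 90 degrees; that at 45 (0.785) is the long one. About 1.3 N at the knob moves it; it stays where left.
- hinge_center (a point): Middle of the brass door hinge, half-way up (6 mm above what it lies on). It is folded shut and lies flat: 110 mm long (x), 50 mm wide over all (y), leaves 11 mm thick together, with a 14 mm thick round knuckle along the -y long edge. 0.2 to 0.42 kg.
- chuck_key: Bystander: T-shaped steel drill chuck key, 102 mm long, 80 mm cross bar, 16 mm high, lying on the bench; origin at its underside.
- bolt_cup: Bystander: tin cup of roofing bolts, 70 mm across, 60 mm high; origin at its underside.
- screw_jar: Bystander: red plastic screw jar, 68 mm across, 85 mm high, beyond the gauge; origin at its underside.

How it is judged:
By the outcome, as a careful person would: the job done as asked, in the order asked, and still so for the second after the job is handed in, with the robot touching nothing.
It also fails if it takes over 72 s, if anything falls off the work surface, if the arm or the gripper's body presses on something with over 40 N, if the wrist force passes 120 N, or if a joint passes its speed limit or range.

ROBOT

A 6-joint arm with a two-finger parallel gripper is mounted at the origin on the work surface. World frame = base frame: x ahead of the robot, y to its left, z up, the work surface at z = 0. Lengths are in m, angles in rad, forces in N, time in s.
With the tool pointing down it reaches from about 0.25 to 0.775 m from the base axis. Payload 4 kg.
Tool frame: the origin (TCP) lies at the very end of the fingers, on their centre line; the grasp point (between the pads) lies 19 mm behind it; z points along the fingers, y is the direction in which the jaws open and shut (so a half turn about z gives the same grasp; the last joint's range is limited). The gripper opens to 94 mm and grips with 3 to 60 N. Pads are 16 mm wide; open, the fingers measure 119 mm over their backs; the gripper's body (75 mm by 177 mm) begins 78 mm behind the grasp point.
Start: joints at [1.192, 0.087, 1.371, -0, 1.684, -0.103], TCP at [0.15, 0.529, 0.206] pointing down, gripper open.
Joint ranges: [-3.1, 3.1], [-0.76, 2.03], [0.27, 2.55], [-1.08, 4.22], [0.17, 2.65], [-2.57, 2.57]. Speed limits (rad/s): [2.79, 2.79, 3.14, 3.14, 3.14, 3.14].

INTERFACE

Orientations are given as [roll, pitch, yaw] about the fixed x, y, z axes, in that order (R = Rz(yaw) Ry(pitch) Rx(roll)).
In Python, from bench import robot, snapshot, calibration gives the robot as it stands. The module is installed in compiled form; this text tells all that it offers.
- The arm moves only by the tool servo_tool, never from a script. Its argument "series" is text: rows parted by semicolons, each of 5 numbers parted by spaces: the closure, from -1 (fully open) to 1 (shut), then the shift along the tool's x, y, z in cm, then the turn about the tool's z in rad. A call has 1 to 20 rows; each row is the pose to reach, as a shift and turn from the pose commanded when the call began, along the tool's axes at that moment; what a row does not reach only later rows make up. A row lasts 1/12 s, in which the tool goes at most 41.7 mm and 7.16 degrees, less where a joint would pass 70% of its speed; a pose out of reach is approached as far as the arm can. A call with a gripper value outside its range is refused whole. The fingers move at their own pace and stop on an object; the grip force is fixed at half the most. Time passes only in rows, so rows that repeat a pose let the fingers close. It gives the time, the measured TCP pose, the force and the opening at its end, in the units of the state.
- robot.get_obs(): the state, without advancing time (a new reading comes with each control period).
- snapshot(name): name is "side" or "top" or "wrist"; returns (picture, depth): 420x560x3 uint8, red, green, blue; 420x560 float32, m along the optical axis (not along the pixel's ray), 0 where there is no reading.
- calibration(name): a dict with "fx", "fy", "cx", "cy" (pixels), "rvec" (rotation vector, rad) and "tvec" (3), from world to camera coordinates, as OpenCV has them; the wrist camera has in their place "tool_from_camera" (4x4, takes a point from camera to tool coordinates, whose origin is the TCP and whose axes are the flange's). Camera axes: x right, y down, z forward; pixel columns grow to the right and rows downward; lengths in m; the calibration is good to about 2 mm. A picture is of the moment at which its call begins: read the wrist's pose just before it. calibration takes no time and is no camera call.
- robot.close_job(): hands the job in, once; it reports no verdict.
The state is a dict: "time": time; "joint_positions": joint angles; "qvel": joint speeds; "joint_torque": joint torques, N m; "tool_pos": TCP position; "ee_rot": TCP orientation; "wrist_force": force on the tool from outside, world axes, zero at the start; "wrist_torque": the same for the moment, N m; "width": finger opening in m.
Only numpy, scipy, OpenCV 4.12 (cv2) and the standard library are available. Lean on these libraries where they do the work, as an engineer would, in place of code of your own. Each camera call takes 0.05 s, during which the arm holds its last target. There are 200 camera calls.

## Working session

There is one attempt and no reset: what is moved stays moved. The work goes in short steps, Python scripts to look and compute and a tool call to move; the robot and the scene stay as the last step left them, time stands still between calls to the robot, and variables do not carry over. Pictures are saved under pics/ and viewed, about 8 in all and at most 12, crops included, and the job is handed in when it is done.

Besides the shell and the picture viewer there is one more tool, called after "Request:" as a command line: name --argument value ..., lists and objects as JSON in quotes. servo_tool: Moves the arm, as the interface text tells. Its arguments: {"type":"object","properties":{"series":{"type":"string"}},"required":["series"]}

```bash
mkdir -p pics
cat > h.py <<'E'
import numpy as np, cv2
from bench import robot, snapshot, calibration
def look(n, f=None):
    o=robot.get_obs(); p,d=snapshot(n)
    if f: cv2.imwrite(f'pics/{f}.png', p[:,:,::-1])
    return o,p,d
def cam(n,o=None):
    c=calibration(n); K=np.array([[c['fx'],0,c['cx']],[0,c['fy'],c['cy']],[0,0,1]])
    if n=='wrist':
        r,p,y=o['ee_rot']
        from scipy.spatial.transform import Rotation as R
        T=np.eye(4);T[:3,:3]=R.from_euler('xyz',[r,p,y]).as_matrix();T[:3,3]=o['tool_pos']
        T=T@np.array(c['tool_from_camera'])
    else:
        Rm=cv2.Rodrigues(np.array(c['rvec'],float))[0]; T=np.eye(4);T[:3,:3]=Rm.T;T[:3,3]=-Rm.T@np.array(c['tvec']).ravel()
    return K,T
def ray(n,u,v,z,o=None):
    K,T=cam(n,o); d=T[:3,:3]@np.linalg.inv(K)@np.array([u,v,1.]); c=T[:3,3]
    return c+d*(z-c[2])/d[2]
def cloud(n,d,o=None):
    K,T=cam(n,o); v,u=np.indices(d.shape)
    P=np.stack([(u-K[0,2])/K[0,0]*d,(v-K[1,2])/K[1,1]*d,d],-1)@T[:3,:3].T+T[:3,3]
    P[d==0]=np.nan
    return P
E
python3 - <<'E'
from h import *
o,p,d=look('top','top1'); o2,p2,d2=look('side','side1')
print(o)
for n in('top','side'):print(n,cam(n)[1].round(3).tolist())
np.savez('s1',p=p,d=d)
E
```

```text
{'time': 0.0, 'joint_positions': array([ 1.19189724e+00,  8.79813438e-02,  1.37222708e+00, -8.30004477e-06,
        1.68360565e+00, -1.03124419e-01]), 'qvel': array([-0.00031092,  0.00051777,  0.00044719, -0.00047195,  0.00165661,
       -0.00089233]), 'joint_torque': array([-1.56780137e-03, -3.40171087e+01, -3.02427471e+01,  7.15288217e-02,
        3.29885725e-02, -1.67800613e-04]), 'tool_pos': array([0.14957902, 0.52870501, 0.20430358]), 'ee_rot': array([-3.13938219e+00, -2.20470309e-04,  2.86581682e+00]), 'wrist_force': array([ 0.07568502,  0.26417497, -0.87768538]), 'wrist_torque': array([-0.04014929, -0.00396685, -0.02378349]), 'width': 0.09405959726443049}
top [[-0.006, -0.998, 0.062, 0.518], [-1.0, 0.006, 0.001, -0.117], [-0.002, -0.062, -0.998, 1.101], [0.0, 0.0, 0.0, 1.0]]
side [[0.927, -0.246, 0.282, 0.253], [-0.374, -0.611, 0.698, -0.888], [0.001, -0.752, -0.659, 0.787], [0.0, 0.0, 0.0, 1.0]]
```

View pics/top1.png

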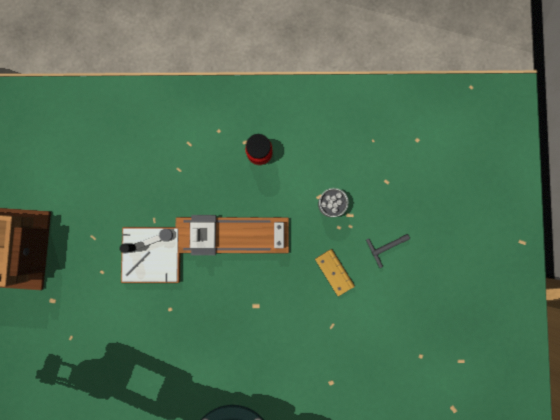

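View pics/side1.png

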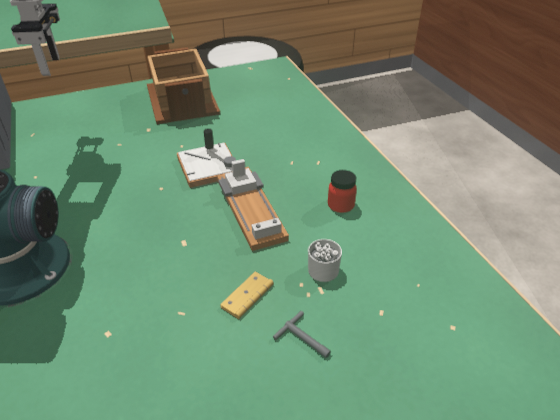

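The top view (image left is +y, up is +x) shows the knob at about (128,247), pivot (166,235), jaw tab (200,235), fixed jaw (280,235), and the hinge at (335,273), tilted. The side view agrees. Next I measure.

Run:
```python
from h import *
s=np.load('s1.npz');p,d=s['p'],s['d'];P=cloud('top',d)
hsv=cv2.cvtColor(p,cv2.COLOR_RGB2HSV)
H,S,V=[hsv[...,i].astype(int) for i in range(3)]
def box(m,z,name):
    m=m.astype(np.uint8); n,l,st,_=cv2.connectedComponentsWithStats(m); k=1+st[1:,4].argmax()
    v,u=np.nonzero(l==k); Q=np.array([ray('top',a,b,z)[:2] for a,b in zip(u,v)])
    r=cv2.minAreaRect((Q*1000).astype(np.float32)); print(name,len(u),r, np.nanmedian(P[l==k][:,2]))
roi=np.zeros(d.shape,bool)
R=roi.copy();R[240:305,305:365]=1; box(R&(H<32)&(S>120)&(V>110),.011,'hinge')
R=roi.copy();R[210:262,172:296]=1; box(R&((H<25)|(H>170)|(S<60)),.02,'bed')
R=roi.copy();R[220:290,115:185]=1; box(R&((S<70)|(H<20)),.02,'pad')
R=roi.copy();R[180:225,315:352]=1; box(R&(S<80),.06,'cup')
R=roi.copy();R[125:170,240:278]=1; box(R&((H<10)|(H>170)|(V<40)),.085,'jar')
z=P[...,2]
for nm,lo,hi,rg in(('high',.06,.1,(205,265,115,215)),('jawtop',.04,.055,(205,265,185,295))):
    R=roi.copy();R[rg[0]:rg[1],rg[2]:rg[3]]=1;m=R&(z>lo)&(z<hi)
    n,l,st,c=cv2.connectedComponentsWithStats(m.astype(np.uint8))
    for k in range(1,n):
        if st[k,4]>8:print(nm,st[k],c[k].round(1),np.nanmedian(P[l==k],0).round(4),np.nanmin(P[l==k],0).round(4),np.nanmax(P[l==k],0).round(4))
cv2.imwrite('pics/crop1.png',cv2.resize(p[200:300,110:360,::-1],None,fx=3.2,fy=3.2,interpolation=cv2.INTER_CUBIC))
```

```text
hinge 827 ((429.980224609375, -259.0200500488281), (110.72732543945312, 48.87825012207031), 31.246183395385742) 0.01186627676257146Traceback (most recent call last):
  File "<stdin>", line 11, in <module>
  File "<stdin>", line 7, in box
  File "h.py", line 18, in ray
    K,T=cam(n,o); d=T[:3,:3]@np.linalg.inv(K)@np.array([u,v,1.]); c=T[:3,3]
        ~~~^^^^^
  File "h.py", line 8, in cam
    c=calibration(n); K=np.array([[c['fx'],0,c['cx']],[0,c['fy'],c['cy']],[0,0,1]])
ValueError: time passes only in moves, steps and waits
```

```bash
sed -i 's/^def look/import functools\ncalibration=functools.lru_cache(None)(calibration)\ndef look/' h.py
cat > m.py <<'E'
from h import *
s=np.load('s1.npz');p,d=s['p'],s['d'];P=cloud('top',d)
hsv=cv2.cvtColor(p,cv2.COLOR_RGB2HSV)
H,S,V=[hsv[...,i].astype(int) for i in range(3)]
def box(m,z,name):
    m=m.astype(np.uint8); n,l,st,_=cv2.connectedComponentsWithStats(m); k=1+st[1:,4].argmax()
    v,u=np.nonzero(l==k); Q=np.array([ray('top',a,b,z)[:2] for a,b in zip(u,v)])
    r=cv2.minAreaRect((Q*1000).astype(np.float32)); print(name,len(u),np.round(r[0],1),np.round(r[1],1),round(r[2],2), np.nanmedian(P[l==k][:,2]).round(4))
roi=np.zeros(d.shape,bool)
R=roi.copy();R[240:305,305:365]=1; box(R&(H<32)&(S>120)&(V>110),.011,'hinge')
R=roi.copy();R[210:262,180:296]=1; box(R&((H<25)|(H>170)|(S<60)),.02,'bed')
R=roi.copy();R[220:290,115:185]=1; box(R&((S<70)|(H<20)),.02,'pad')
R=roi.copy();R[180:225,315:352]=1; box(R&(S<80),.06,'cup')
R=roi.copy();R[125:170,240:278]=1; box(R&((H<10)|(H>170)|(V<40)),.085,'jar')
z=P[...,2]
for nm,lo,hi,rg in(('high',.06,.1,(205,265,115,215)),('jawtop',.04,.055,(205,265,185,295))):
    R=roi.copy();R[rg[0]:rg[1],rg[2]:rg[3]]=1;m=R&(z>lo)&(z<hi)
    n,l,st,c=cv2.connectedComponentsWithStats(m.astype(np.uint8))
    for k in range(1,n):
        if st[k,4]>8:print(nm,st[k],c[k].round(1),np.nanmedian(P[l==k],0).round(4),np.nanmin(P[l==k],0).round(4),np.nanmax(P[l==k],0).round(4))
cv2.imwrite('pics/crop1.png',cv2.resize(p[200:300,110:360,::-1],None,fx=3.2,fy=3.2,interpolation=cv2.INTER_CUBIC))
E
python3 m.py
```

```text
hinge 827 [ 430. -259.] [110.7  48.9] 31.25 0.0119
bed 3985 [527.3  -6.6] [273.1  98.2] 89.66 0.0216
pad 3441 [486.5 199.5] [155.5 161.2] 0.43 0.0225
cup 747 [ 604.  -252.3] [72.  76.3] 11.83 0.0449
jar 626 [730.  -72.2] [68.5 64.8] 44.49 0.0844
high [192 228   7  14  95] [195.  234.7] [0.526  0.0783 0.0875] [0.5116 0.0743 0.0626] [0.5426 0.0862 0.0934]
high [119 243  14  11 114] [125.4 248. ] [0.4963 0.2428 0.0872] [0.4842 0.2343 0.0609] [0.5079 0.2576 0.0921]
jawtop [190 222  25  26 524] [202.7 234.4] [0.5285 0.0664 0.0464] [0.4965 0.0404 0.0402] [0.5585 0.0994 0.0545]
jawtop [274 222   9  27 238] [278.  234.9] [ 0.5251 -0.1178  0.0487] [ 0.4931 -0.1279  0.043 ] [ 0.5571 -0.1078  0.0545]
```

View pics/crop1.png

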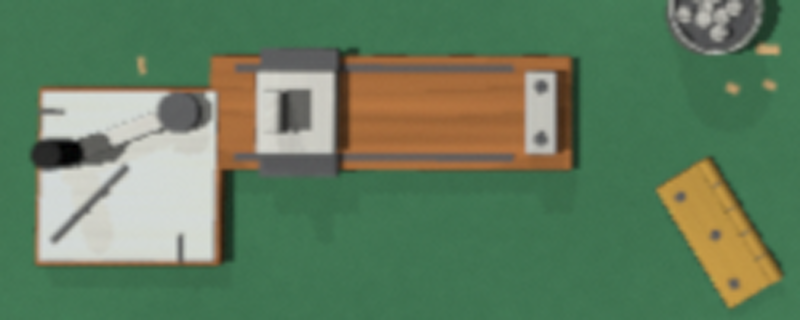

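The crop shows the gauge nearly aligned with the world axes and the knob at about 70° on the lever scale. Hinge centre is about (0.430, -0.259). I move above the knob.

Request:
servo_tool --series "-1 -10 -4.4 0 -0.1; -1 -20 -9 0 -0.2; -1 -30 -13 0 -0.276; -1 -41 -17.8 0 -0.276; -1 -41 -17.8 0 -0.276; -1 -41 -17.8 0 -0.276; -1 -41 -17.8 0 -0.276; -1 -41 -17.8 0 -0.276; -1 -41 -17.8 0 -0.276; -1 -41 -17.8 0 -0.276; -1 -41 -17.8 0 -0.276; -1 -41 -17.8 0 -0.276; -1 -41 -17.8 0 -0.276; -1 -41 -17.8 0 -0.276; -1 -41 -17.8 0 -0.276"

```text
time: 1.35
tool_pos: [0.4948, 0.2473, 0.2054]
ee_rot: [3.141, -0.001, -3.14]
wrist_force: [-0.9, 0.2, 0.1]
width: 0.0936
```

Run:
```python
from h import *
o,p,d=look('wrist','w1'); np.savez('w1',p=p,d=d,pos=o['tool_pos'],rot=o['ee_rot']); print(o['tool_pos'],o['ee_rot'],o['wrist_force']); print(cam('wrist',o)[1].round(3).tolist(), calibration('wrist'))
P=cloud('wrist',d,o);z=P[...,2]
m=(z>.055)&(z<.1); n,l,st,c=cv2.connectedComponentsWithStats(m.astype(np.uint8))
for k in range(1,n):
    if st[k,4]>100: print(st[k],c[k].round(),np.nanmedian(P[l==k],0).round(4),np.nanmin(P[l==k],0).round(4),np.nanmax(P[l==k],0).round(4))
```

```text
[0.49477565 0.2472691  0.20541146] [ 3.14117706e+00 -6.01863061e-04 -3.13972111e+00] [-0.94232627  0.15463587  0.0538314 ]
[[-0.001, 0.965, 0.263, 0.418], [1.0, 0.001, 0.0, 0.247], [-0.0, 0.263, -0.965, 0.384], [0.0, 0.0, 0.0, 1.0]] {'fx': 370.526766403703, 'fy': 370.526766403703, 'cx': 274.6248913167765, 'cy': 207.17454621467365, 'tool_from_camera': array([[-5.41219267e-04, -9.64622228e-01, -2.63635475e-01,
         7.70560552e-02],
       [ 9.99999750e-01, -4.01958955e-04, -5.82169711e-04,
         2.40827694e-04],
       [ 4.55603204e-04, -2.63635724e-01,  9.64622204e-01,
        -1.78271761e-01],
       [ 0.00000000e+00,  0.00000000e+00,  0.00000000e+00,
         1.00000000e+00]])}
[ 510  129   50  164 4669] [540. 208.] [0.5023 0.4738 0.0757] [0.4366 0.4688 0.055 ] [0.5741 0.4955 0.1   ]
[259 184  29  35 778] [273. 201.] [0.494  0.246  0.0867] [0.4852 0.2342 0.0553] [0.5086 0.2577 0.0891]
[  69  212   35   45 1180] [ 86. 234.] [0.5252 0.0848 0.0813] [0.5114 0.0735 0.0551] [0.5436 0.0866 0.0892]
```

View pics/w1.png

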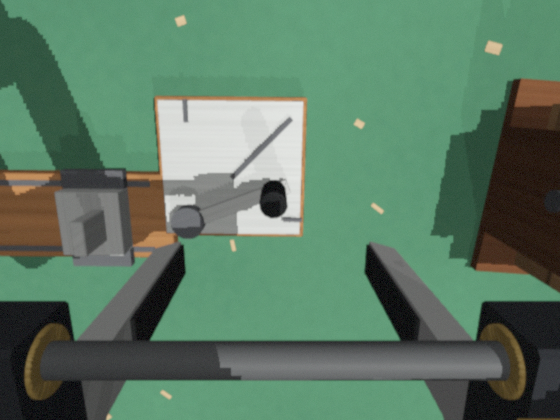

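Wrist view: knob at (273,199), pivot disc at (187,221), 0° rib at (185,110), 45° rib between (232,177) and (291,119). I fit the gauge frame from the ribs and the pad.

Run:
```python
from h import *
s=np.load('w1.npz');p,d=s['p'],s['d'];o=dict(tool_pos=s['pos'],ee_rot=s['rot']);P=cloud('wrist',d,o)
for n,u,v,z in(('pivot',187,221,.045),('r0a',185,101,.021),('r0b',185,121,.021),('r45a',232,177,.021),('r45b',291,119,.021),('r90a',283,219,.021),('r90b',302,220,.021)):
    print(n,ray('wrist',u,v,z,o).round(4),P[v,u].round(4))
hsv=cv2.cvtColor(p,cv2.COLOR_RGB2HSV);H,S,V=[hsv[...,i].astype(int) for i in range(3)]
# pad+ribs+lever region: non-green
R=np.zeros(d.shape,bool);R[85:245,157:312]=1
m=(R&~((H>50)&(H<95)&(S>70))).astype(np.uint8)
n,l,st,_=cv2.connectedComponentsWithStats(m);k=1+st[1:,4].argmax()
for nm,pts in (('left?',[(v,np.nonzero(l[v]==k)[0].max()) for v in range(110,170,4)]),):
    Q=np.array([ray('wrist',u,v,.02,o)[:2] for v,u in pts]);print('+y edge',np.polyfit(Q[:,0],Q[:,1],1),Q[:,1].mean(),Q[:,0].mean())
pts=[(np.nonzero(l[:,u]==k)[0].min(),u) for u in range(165,300,5)]
Q=np.array([ray('wrist',u,v,.02,o)[:2] for v,u in pts]);print('-x edge',np.polyfit(Q[:,1],Q[:,0],1),Q.mean(0))
```

```text
pivot [0.524  0.1635 0.045 ] [0.5261 0.1619 0.0385]
r0a [0.4133 0.1629 0.021 ] [0.4133 0.1638 0.0246]
r0b [0.4316 0.1618 0.021 ] [0.4315 0.1626 0.0246]
r45a [0.4857 0.2051 0.021 ] [0.485  0.2055 0.0249]
r45b [0.4296 0.2629 0.021 ] [0.4296 0.2628 0.0231]
r90a [0.5293 0.256  0.021 ] [0.5279 0.2559 0.0255]
r90b [0.5303 0.2755 0.021 ] [0.5309 0.2756 0.019 ]
+y edge [-0.00739352  0.28068034] 0.27736996272954056 0.44773996302555835
-x edge [0.00908059 0.40640978] [0.40827416 0.20531556]
```

Request:
servo_tool --series "-1 -0.17 -0.13 4 0; -1 -0.17 -0.13 8 0; -1 -0.17 -0.13 12 0; -1 -0.17 -0.13 15.3 0; -1 -0.17 -0.13 15.3 0; -1 -0.17 -0.13 15.3 0; 1 -0.17 -0.13 15.3 0; 1 -0.17 -0.13 15.3 0; 1 -0.17 -0.13 15.3 0; 1 -0.17 -0.13 15.3 0; 1 -0.17 -0.13 15.3 0; 1 -0.17 -0.13 15.3 0; 1 -0.17 -0.13 15.3 0; 1 -0.17 -0.13 15.3 0"

```text
time: 2.57
tool_pos: [0.4975, 0.245, 0.0526]
ee_rot: [3.141, 0.0, -3.142]
wrist_force: [-0.8, -0.1, 0.3]
width: 0.0444
```

Request:
servo_tool --series "1 0 0 0 0; 1 0 0 0 0; 1 0 0 0 0; 1 0 0 0 0; 1 0 0 0 0; 1 0 0 0 0; 1 0 0 0 0"

```text
time: 3.15
tool_pos: [0.4973, 0.2459, 0.0524]
ee_rot: [3.14, -0.0, -3.141]
wrist_force: [-0.4, 5.0, -1.3]
width: 0.0235
```

Request:
servo_tool --series "1 0.7 -0.3 0 0; 1 1.33 -0.63 0 0; 1 2.0 -1.05 0 0; 1 2.62 -1.53 0 0; 1 3.2 -2.06 0 0; 1 3.73 -2.64 0 0; 1 4.2 -3.26 0 0; 1 4.63 -3.92 0 0; 1 5 -4.6 0 0; 1 5.29 -5.35 0 0; 1 5.52 -6.1 0 0; 1 5.7 -6.86 0 0; 1 5.8 -7.64 0 0; 1 5.83 -8.1 0 0; 1 5.83 -8.42 0 0; 1 5.83 -8.5 0 0; 1 5.83 -8.6 0 0; 1 5.83 -8.6 0 0"

```text
time: 4.65
tool_pos: [0.4253, 0.1621, 0.0521]
ee_rot: [3.136, -0.031, -3.138]
wrist_force: [-33.7, 9.0, 23.7]
width: 0.0197
```

Request:
servo_tool --series "-1 0 0 0 0; -1 0 0 0 0; -1 0 0 0 0; -1 0 0 0 0; -1 0 0 0 0; -1 0 0 0 0; -1 0 0 0 0; -1 0 0 0 0; -1 0 0 0 0; -1 0 0 0 0"

```text
time: 5.48
tool_pos: [0.4393, 0.1589, 0.0524]
ee_rot: [-3.142, -0.0, -3.142]
wrist_force: [-0.4, -0.2, 0.5]
width: 0.083
```

Run:
```python
from h import *
o,p,d=look('wrist','w2');print(o['tool_pos'],o['wrist_force'],o['width'])
P=cloud('wrist',d,o);z=P[...,2]
m=(z>.08)&(z<.095); n,l,st,c=cv2.connectedComponentsWithStats(m.astype(np.uint8))
for k in range(1,n):
    if st[k,4]>100: print(st[k],c[k].round(),np.nanmedian(P[l==k],0).round(4),np.nanmin(P[l==k],0).round(4),np.nanmax(P[l==k],0).round(4))
```

```text
[0.43931892 0.15889709 0.05243727] [-0.36544115 -0.17843364  0.52799397] 0.0830169046330526
[ 255  258   56   56 2345] [282. 286.] [0.4365 0.1622 0.0868] [0.4259 0.1505 0.08  ] [0.4496 0.1744 0.089 ]
[142 264  41  55 811] [169. 281.] [0.4307 0.116  0.088 ] [0.429  0.1051 0.08  ] [0.4477 0.1178 0.095 ]
[366 264  42  54 821] [381. 281.] [0.4308 0.2019 0.0881] [0.429  0.2001 0.08  ] [0.4473 0.2126 0.095 ]
```

View pics/w2.png

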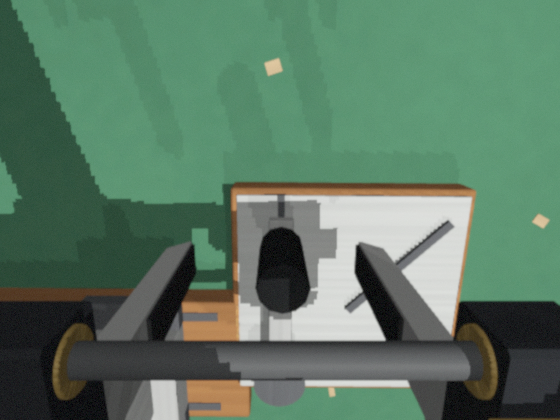

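Knob now at (0.438, 0.1625), over the 0° rib. I press gently with the open +y finger to be sure it is on the stop.

Request:
servo_tool --series "-1 0 -1 0 0; -1 0 -2 0 0; -1 0 -2.6 0 0; -1 0 -3 0 0; -1 0 -3.3 0 0; -1 0 -3.6 0 0; -1 0 -3.6 0 0; -1 0 -3.6 0 0; -1 0 -3.6 0 0"

```text
time: 6.28
tool_pos: [0.4392, 0.1273, 0.0521]
ee_rot: [3.132, 0.001, -3.141]
wrist_force: [1.6, 13.1, -3.7]
width: 0.0939
```

Stop reached (13 N against it). Next: lift and hover over the hinge, turned to its short axis.

Request:
servo_tool --series "-1 0 1 0 0; -1 0 1 -4 0; -1 0 1 -8 0.1; -1 0 1 -12 0.2; -1 0.9 -3 -14.7 0.3; -1 0.9 -7 -14.7 0.42; -1 0.9 -11 -14.7 0.54; -1 0.9 -15 -14.7 0.66; -1 0.9 -19 -14.7 0.78; -1 0.9 -23 -14.7 0.9; -1 0.9 -27 -14.7 1.02; -1 0.9 -31 -14.7 1.14; -1 0.9 -35 -14.7 1.26; -1 0.9 -38.3 -14.7 1.38; -1 0.9 -38.3 -14.7 1.5; -1 0.9 -38.3 -14.7 1.62; -1 0.9 -38.3 -14.7 1.74; -1 0.9 -38.3 -14.7 1.86; -1 0.9 -38.3 -14.7 1.98; -1 0.9 -38.3 -14.7 2.1"

```text
time: 7.95
tool_pos: [0.43, -0.2603, 0.1994]
ee_rot: [-3.141, 0.001, 1.035]
wrist_force: [0.2, 0.5, 0.1]
width: 0.0941
```

Request:
servo_tool --series "-1 0 0 0 0.124; -1 0 0 0 0.248; -1 0 0 0 0.372; -1 0 0 0 0.496; -1 0 0 0 0.496; -1 0 0 0 0.496; -1 0 0 0 0.496"

```text
time: 8.53
tool_pos: [0.4302, -0.2601, 0.1994]
ee_rot: [-3.142, 0.0, 0.548]
wrist_force: [-0.2, 0.1, 0.0]
width: 0.0936
```

Run:
```python
from h import *
o,p,d=look('wrist','w3');print(o['tool_pos'],o['ee_rot'],o['joint_positions'].round(2))
hsv=cv2.cvtColor(p,cv2.COLOR_RGB2HSV);H,S,V=[hsv[...,i].astype(int) for i in range(3)]
m=((H>14)&(H<32)&(S>110)&(V>100)).astype(np.uint8);m=cv2.morphologyEx(m,cv2.MORPH_CLOSE,np.ones((9,9)))
n,l,st,c=cv2.connectedComponentsWithStats(m);k=1+st[1:,4].argmax();print(st[k])
v,u=np.nonzero(l==k);Q=np.array([ray('wrist',a,b,.0115,o)[:2] for a,b in zip(u,v)])
print(cv2.minAreaRect((Q*1000).astype(np.float32)), np.nanmedian(cloud('wrist',d,o)[l==k],0))
```

```text
[ 0.43022093 -0.26007183  0.19944673] [-3.14153743e+00  1.78665736e-04  5.48299740e-01] [-0.66 -0.02  1.49 -0.    1.67  0.37]
[ 252  129   49  106 5025]
((431.468505859375, -260.4991760253906), (107.6337661743164, 48.381160736083984), 31.382511138916016) [ 0.43440021 -0.25915181  0.01044473]
```

View pics/w3.png

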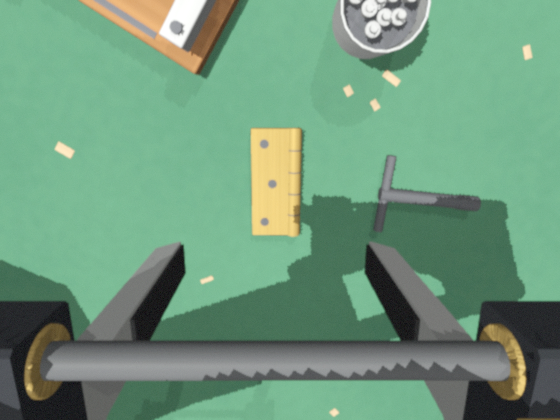

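The hinge, 252–301 × 129–235 px, is centred under the fingers with the knuckle on the right; key and cup are clear. Descend and grip.

Request:
servo_tool --series "-1 0 0 4 0; -1 0 0 8 0; -1 0 0 12 0; -1 0 0 15 0; -1 0 0 17.5 0; -1 0 0 19 0; -1 0 0 19.5 0; 1 0 0 19.5 0; 1 0 0 19.5 0; 1 0 0 19.5 0; 1 0 0 19.5 0; 1 0 0 19.5 0; 1 0 0 19.5 0; 1 0 0 19.5 0; 1 0 0 19.5 0; 1 0 0 19.5 0; 1 0 0 19.5 0; 1 0 0 19.5 0"

```text
time: 10.08
tool_pos: [0.4307, -0.2603, 0.005]
ee_rot: [3.14, -0.0, 0.546]
wrist_force: [0.0, -0.7, 4.3]
width: 0.0491
```

Request:
servo_tool --series "1 0 0 -2 0; 1 0 0 -5 0; 1 0 0 -9 0; 1 0 0 -13 -0.1; 1 2.5 -1.8 -15 -0.2; 1 5 -3.6 -15 -0.3; 1 7.5 -5.4 -15 -0.4; 1 10 -7.2 -15 -0.5; 1 12.5 -9 -15 -0.6; 1 15 -10.8 -15 -0.7; 1 17.5 -12.6 -15 -0.8; 1 20 -14.35 -15 -0.9; 1 20 -14.35 -15 -1.015; 1 20 -14.35 -15 -1.015; 1 20 -14.35 -15 -1.015; 1 20 -14.35 -15 -1.015"

```text
time: 11.42
tool_pos: [0.5261, -0.034, 0.1536]
ee_rot: [-3.14, -0.0, 1.558]
wrist_force: [-0.2, 0.8, -2.3]
width: 0.049
```

Run:
```python
from h import *
o,p,d=look('wrist','w4');print(o['tool_pos'],o['ee_rot'],o['wrist_force'],o['width'])
np.savez('w4',p=p,d=d,pos=o['tool_pos'],rot=o['ee_rot'])
P=cloud('wrist',d,o);z=P[...,2]
for lo,hi in((.04,.06),(.08,.1),(.13,.19)):
    m=(z>lo)&(z<hi); n,l,st,c=cv2.connectedComponentsWithStats(m.astype(np.uint8))
    for k in range(1,n):
        if st[k,4]>300: print(lo,st[k],c[k].round(),np.nanmedian(P[l==k],0).round(4),np.nanpercentile(P[l==k],1,axis=0).round(4),np.nanpercentile(P[l==k],99,axis=0).round(4))
```

```text
[ 0.5260734  -0.03402287  0.15357471] [-3.13971697e+00 -8.63843487e-05  1.55759361e+00] [-0.1565554   0.78603114 -2.29857483] 0.04901296587642168
0.04 [ 231   23   90   88 6293] [276.  71.] [0.5275 0.0654 0.045 ] [0.4962 0.04   0.0432] [0.5588 0.0986 0.0514]
0.04 [ 492  204   68   83 1855] [516. 235.] [ 0.7144 -0.0558  0.053 ] [ 0.7067 -0.099   0.0403] [ 0.7459 -0.0372  0.0598]
0.04 [325 393  41  27 751] [346. 409.] [ 0.5899 -0.2269  0.0498] [ 0.5719 -0.2487  0.0404] [ 0.6051 -0.2191  0.0598]
0.08 [ 250   34   52   23 1125] [275.  44.] [0.5274 0.079  0.0868] [0.5121 0.0734 0.0825] [0.5432 0.0852 0.0887]
0.08 [ 527  227   33   74 1697] [546. 266.] [ 0.7221 -0.0721  0.0839] [ 0.7109 -0.0974  0.0803] [ 0.7345 -0.046   0.0854]
0.13 [  187   151   176   190 20970] [274. 246.] [ 0.5257 -0.0245  0.1589] [ 0.493  -0.0772  0.1543] [0.5587 0.0214 0.1876]
```

View pics/w4.png

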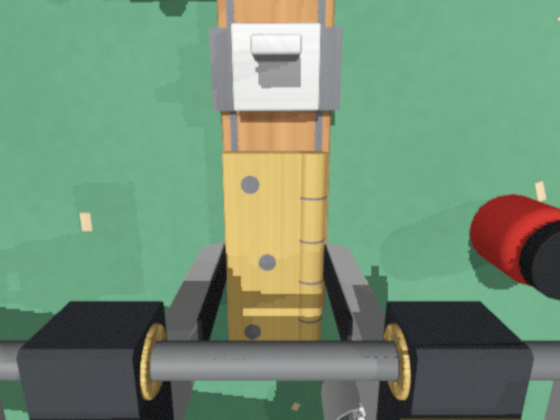

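Hinge hangs square over the bed, its +y end 19 mm short of the jaw face. Lower it.

Request:
servo_tool --series "1 0 0 4 0; 1 0 0 8 0; 1 0 0 10.5 0; 1 0 0 11.8 0; 1 0 0 12.3 0; 1 0 0 12.6 0; 1 0 0 12.8 0; 1 0 0 12.9 0; 1 0 0 12.9 0; 1 0 0 12.9 0"

```text
time: 12.3
tool_pos: [0.5277, -0.0337, 0.0268]
ee_rot: [3.139, 0.0, 1.561]
wrist_force: [0.2, -0.5, -2.2]
width: 0.049
```

Request:
servo_tool --series "1 0 0 0.1 0; 1 0 0 0.2 0; 1 0 0 0.3 0; 1 0 0 0.3 0; 1 0 0 0.3 0"

```text
time: 12.72
tool_pos: [0.5276, -0.0336, 0.025]
ee_rot: [3.139, 0.0, 1.561]
wrist_force: [-3.7, -0.8, 7.2]
width: 0.049
```

Request:
servo_tool --series "-1 0 0 0 0; -1 0 0 0 0; -1 0 0 0 0; -1 0 0 0 0; -1 0 0 0 0; -1 0 0 0 0; -1 0 0 0 0; -1 0 0 -2 0; -1 0 0 -5 0; -1 0 0 -9 0; -1 0 0 -11 0; -1 3.8 -0.1 -11 0; -1 7.6 -0.1 -11 0; -1 11.3 -0.1 -11 0; -1 11.3 -0.1 -11 0; -1 11.3 -0.1 -11 0"

```text
time: 14.05
tool_pos: [0.5267, 0.081, 0.1323]
ee_rot: [-3.141, 0.0, 1.564]
wrist_force: [-0.1, -0.3, -0.3]
width: 0.094
```

Run:
```python
from h import *
o,p,d=look('top','top2');o=robot.get_obs();print(o['tool_pos'],o['ee_rot'],o['wrist_force'],o['width'])
o,p2,d2=look('wrist','w5')
P=cloud('wrist',d2,o);z=P[...,2];m=(z>.07)&(z<.1);n,l,st,c=cv2.connectedComponentsWithStats(m.astype(np.uint8))
for k in range(1,n):
    if st[k,4]>300: print(st[k],np.nanmedian(P[l==k],0).round(4),np.nanpercentile(P[l==k],1,axis=0).round(4),np.nanpercentile(P[l==k],99,axis=0).round(4))
```

```text
[0.52673769 0.07968967 0.13227352] [-3.14125991e+00  7.55901903e-04  1.56241447e+00] [-0.7976492  -0.64204568 -0.13075579] 0.0939553022053178
[ 102   76   50   43 1648] [0.441  0.1623 0.0868] [0.428  0.1511 0.0707] [0.4502 0.1732 0.0886]
[ 252  215   50   25 1206] [0.5278 0.0823 0.0866] [0.5119 0.0739 0.0706] [0.5431 0.0858 0.0883]
```

Request:
servo_tool --series "-1 0 0.08 4 0; -1 0 0.08 7 0; -1 0 0.08 7.9 0; -1 0 0.08 7.9 0; 1 0 0.08 7.9 0; 1 0 0.08 7.9 0; 1 0 0.08 7.9 0; 1 0 0.08 7.9 0; 1 0 0.08 7.9 0; 1 0 0.08 7.9 0; 1 0 0.08 7.9 0; 1 0 0.08 7.9 0; 1 0 0.08 7.9 0; 1 0 0.08 7.9 0; 1 0 0.08 7.9 0; 1 0 0.08 7.9 0; 1 0 0.08 7.9 0; 1 0 0.08 7.9 0"

```text
time: 15.65
tool_pos: [0.5281, 0.0795, 0.0535]
ee_rot: [3.141, -0.0, 1.561]
wrist_force: [3.5, 0.0, -1.6]
width: 0.032
```

Request:
servo_tool --series "1 -0.2 0 0 0; 1 -0.5 0 0 0; 1 -0.8 0 0 0; 1 -1.1 0 0 0; 1 -1.4 0 0 0; 1 -1.6 0 0 0; 1 -1.8 0 0 0; 1 -2 0 0 0; 1 -2.2 0 0 0; 1 -2.4 0 0 0; 1 -2.6 0 0 0; 1 -2.8 0 0 0; 1 -2.9 0 0 0; 1 -3 0 0 0; 1 -3.1 0 0 0; 1 -3.2 0 0 0; 1 -3.2 0 0 0"

```text
time: 17.07
tool_pos: [0.5278, 0.0478, 0.0534]
ee_rot: [3.141, -0.001, 1.561]
wrist_force: [4.8, 4.2, -3.2]
width: 0.0318
```

Request:
servo_tool --series "1 -0.05 0 0 0; 1 -0.1 0 0 0; 1 -0.15 0 0 0; 1 -0.2 0 0 0; 1 -0.25 0 0 0; 1 -0.3 0 0 0; 1 -0.35 0 0 0; 1 -0.4 0 0 0; 1 -0.4 0 0 0"

```text
time: 17.82
tool_pos: [0.5278, 0.0439, 0.0534]
ee_rot: [3.14, -0.001, 1.561]
wrist_force: [4.3, 2.9, -3.0]
width: 0.0317
```

Request:
servo_tool --series "1 -0.03 0 0 0; 1 -0.06 0 0 0; 1 -0.09 0 0 0; 1 -0.12 0 0 0; 1 -0.15 0 0 0; 1 -0.15 0 0 0; 1 -0.15 0 0 0"

```text
time: 18.4
tool_pos: [0.5278, 0.0425, 0.0535]
ee_rot: [3.14, -0.002, 1.561]
wrist_force: [4.6, 3.9, -2.7]
width: 0.0317
```

Request:
servo_tool --series "1 -0.03 0 0 0; 1 -0.06 0 0 0; 1 -0.09 0 0 0; 1 -0.12 0 0 0; 1 -0.15 0 0 0; 1 -0.15 0 0 0; 1 -0.15 0 0 0"

```text
time: 18.98
tool_pos: [0.5278, 0.0416, 0.0534]
ee_rot: [3.14, -0.003, 1.561]
wrist_force: [5.0, 5.3, -3.9]
width: 0.0321
```

Request:
servo_tool --series "1 -0.03 0 0 0; 1 -0.06 0 0 0; 1 -0.1 0 0 0; 1 -0.1 0 0 0; 1 -0.1 0 0 0"

```text
time: 19.4
tool_pos: [0.5278, 0.0416, 0.0534]
ee_rot: [3.14, -0.004, 1.561]
wrist_force: [5.4, 8.2, -2.9]
width: 0.0318
```

Run:
```python
from h import *
o,p,d=look('top');print(o['tool_pos'],o['wrist_force'])
o,p2,d2=look('side')
a=cv2.resize(p[205:265,170:300,::-1],(800,369),interpolation=cv2.INTER_CUBIC)
b=cv2.resize(p2[140:250,190:300,::-1],(230,230),interpolation=cv2.INTER_CUBIC)
c=np.zeros((600,800,3),np.uint8);c[:369]=a;c[369:599,:230]=b;cv2.imwrite('pics/c6.png',c)
```

```text
[0.52777575 0.04161704 0.05344917] [ 5.42161401  8.22861903 -2.86416238]
```

View pics/c6.png

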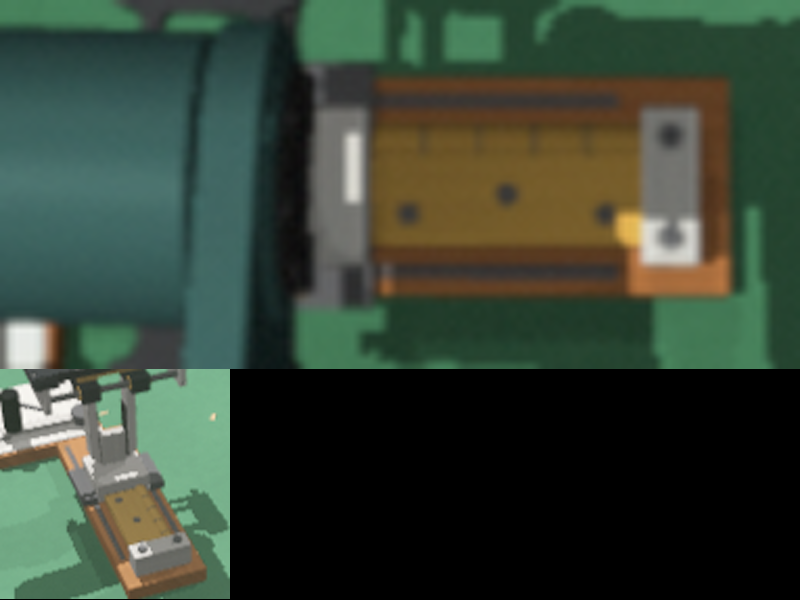

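Both ends touch and the hinge is square; the force rose with no movement. I relax a little, release and lift.

Request:
servo_tool --series "1 0.1 0 0 0; 1 0.15 0 0 0; 1 0.15 0 0 0; -1 0.15 0 0 0; -1 0.15 0 0 0; -1 0.15 0 0 0; -1 0.15 0 0 0; -1 0.15 0 0 0; -1 0.15 0 0 0; -1 0.15 0 0 0; -1 0.15 0 0 0; -1 0.15 0 -2 0; -1 0.15 0 -5 0; -1 0.15 0 -9 0; -1 0.15 0 -13 0; -1 0.15 0 -14 0; -1 0.15 0 -14 0; -1 0.15 0 -14 0"

```text
time: 21.0
tool_pos: [0.5273, 0.0409, 0.1933]
ee_rot: [3.141, 0.0, 1.561]
wrist_force: [0.1, -0.0, -0.1]
width: 0.0939
```

Run:
```python
from h import *
o,p2,d2=look('wrist','w7');print(o['tool_pos'],o['ee_rot'],o['wrist_force'],o['width'])
P=cloud('wrist',d2,o);z=P[...,2];m=(z>.07)&(z<.1);n,l,st,c=cv2.connectedComponentsWithStats(m.astype(np.uint8))
for k in range(1,n):
    if st[k,4]>300: print(st[k],np.nanmedian(P[l==k],0).round(4),np.nanpercentile(P[l==k],1,axis=0).round(4),np.nanpercentile(P[l==k],99,axis=0).round(4))
```

```text
[0.52732677 0.0409443  0.19333968] [3.14105883e+00 9.72052927e-06 1.56076591e+00] [ 0.08411238 -0.0101926  -0.11886185] 0.09392844387622158
[ 132   25   40   38 1118] [0.4405 0.1613 0.0867] [0.4281 0.1507 0.0708] [0.4501 0.1728 0.0886]
[255 193  41  19 721] [0.5272 0.0439 0.0866] [0.5114 0.0365 0.0702] [0.5424 0.0478 0.0886]
[486 287  57  14 520] [ 0.7346 -0.0441  0.0795] [ 0.7177 -0.0519  0.0701] [ 0.7563 -0.0411  0.0853]
```

View pics/w7.png

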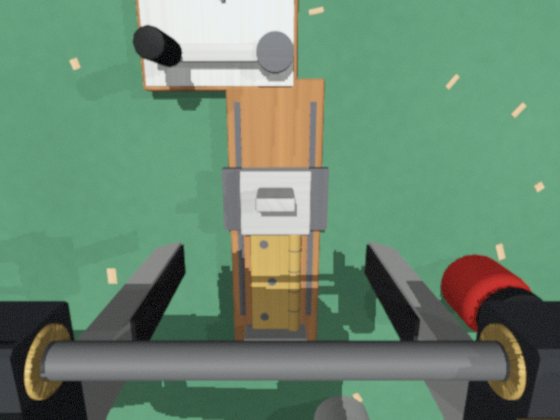

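The jaw stayed put, its tab at y≈0.042, and the hinge is flush with it (image rows 233–330). Knob is still at 0°. I move over the knob with pads tangential.

Request:
servo_tool --series "-1 2 -1.5 0 -0.124; -1 4 -3 0 -0.248; -1 6 -4.5 0 -0.372; -1 8 -6 0 -0.496; -1 10 -7.5 0 -0.62; -1 12.05 -9 0 -0.744; -1 12.05 -9 0 -0.868; -1 12.05 -9 0 -0.99; -1 12.05 -9 0 -1.11; -1 12.05 -9 0 -1.23; -1 12.05 -9 0 -1.35; -1 12.05 -9 0 -1.47; -1 12.05 -9 0 -1.58; -1 12.05 -9 0 -1.58; -1 12.05 -9 0 -1.58; -1 12.05 -9 0 -1.58"

```text
time: 22.38
tool_pos: [0.4378, 0.1622, 0.1918]
ee_rot: [-3.141, -0.003, 3.138]
wrist_force: [0.4, -0.1, 0.1]
width: 0.0938
```

```bash
cat > k.py <<'E'
from h import *
import sys
o,p,d=look('wrist',sys.argv[1]);print(o['tool_pos'],o['ee_rot'],o['wrist_force'],o['width'])
P=cloud('wrist',d,o);z=P[...,2];m=(z>.083)&(z<.093);n,l,st,c=cv2.connectedComponentsWithStats(m.astype(np.uint8))
for k in range(1,n):
    if st[k,4]>200:
        Q=P[l==k];(x,y),r=cv2.minEnclosingCircle((Q[:,:2]*1000).astype(np.float32))
        print(st[k],'circ',round(x,1),round(y,1),round(r,1),np.nanpercentile(Q,1,axis=0).round(4),np.nanpercentile(Q,99,axis=0).round(4))
E
python3 k.py w8
```

```text
[0.43777157 0.16218029 0.19179541] [-3.14094292e+00 -3.00151910e-03  3.13848323e+00] [ 0.38807113 -0.11147327  0.10592527] 0.09383987202843419
[260 193  30  29 664] circ 438.3 162.3 11.8 [0.4271 0.1514 0.0841] [0.4488 0.1729 0.0888]
```

Request:
servo_tool --series "-1 -0.05 0 4 0; -1 -0.05 0 8 0; -1 -0.05 0 12 0; -1 -0.05 0 13.9 0; -1 -0.05 0 13.9 0; 1 -0.05 0 13.9 0; 1 -0.05 0 13.9 0; 1 -0.05 0 13.9 0; 1 -0.05 0 13.9 0; 1 -0.05 0 13.9 0; 1 -0.05 0 13.9 0; 1 -0.05 0 13.9 0; 1 -0.05 0 13.9 0; 1 -0.05 0 13.9 0; 1 -0.05 0 13.9 0; 1 -0.05 0 13.9 0; 1 -0.05 0 13.9 0; 1 -0.05 0 13.9 0; 1 -0.05 0 13.9 0; 1 -0.05 0 13.9 0"

```text
time: 24.1
tool_pos: [0.439, 0.1624, 0.0544]
ee_rot: [3.142, -0.0, 3.141]
wrist_force: [0.9, -0.4, -0.3]
width: 0.0233
```

Request:
servo_tool --series "1 0 0.39 0 0.044; 1 -0.03 0.78 0 0.087; 1 -0.08 1.17 0 0.131; 1 -0.14 1.56 0 0.175; 1 -0.21 1.95 0 0.218; 1 -0.31 2.33 0 0.262; 1 -0.42 2.71 0 0.305; 1 -0.54 3.08 0 0.349; 1 -0.69 3.44 0 0.393; 1 -0.84 3.8 0 0.436; 1 -1.02 4.16 0 0.48; 1 -1.21 4.5 0 0.524; 1 -1.41 4.84 0 0.567; 1 -1.63 5.16 0 0.611; 1 -1.86 5.48 0 0.654; 1 -2.11 5.79 0 0.698; 1 -2.36 6.08 0 0.742; 1 -2.66 6.38 0 0.785; 1 -2.66 6.38 0 0.785; 1 -2.66 6.38 0 0.785"

```text
time: 25.77
tool_pos: [0.4661, 0.2259, 0.0544]
ee_rot: [3.141, 0.001, 2.357]
wrist_force: [1.0, -1.2, -1.4]
width: 0.0237
```

Request:
servo_tool --series "-1 0 0 0 0; -1 0 0 0 0; -1 0 0 0 0; -1 0 0 0 0; -1 0 0 0 0; -1 0 0 0 0; -1 0 0 0 0; -1 0 0 0 0; -1 0 0 0 0; -1 0 0 0 0; -1 0 0 -3 0; -1 0 0 -7 0; -1 0 0 -11 0; -1 0 0 -14 0; -1 0 0 -14 0; -1 0 0 -14 0"

```text
time: 27.1
tool_pos: [0.4669, 0.2266, 0.1971]
ee_rot: [3.136, 0.002, 2.356]
wrist_force: [-0.4, 0.5, -0.1]
width: 0.094
```

```bash
python3 k.py w9
```

```text
[0.46694197 0.22661109 0.19712149] [3.13649608e+00 2.34617447e-03 2.35583760e+00] [-0.44691863  0.54876388 -0.093647  ] 0.09399060982709875
[258 189  30  29 649] circ 465.3 226.3 11.8 [0.4542 0.2154 0.0841] [0.476  0.2373 0.0887]
[167 381  30  17 282] circ 529.2 41.8 14.2 [0.5175 0.0362 0.0832] [0.5424 0.0478 0.0886]
```

View pics/w9.png

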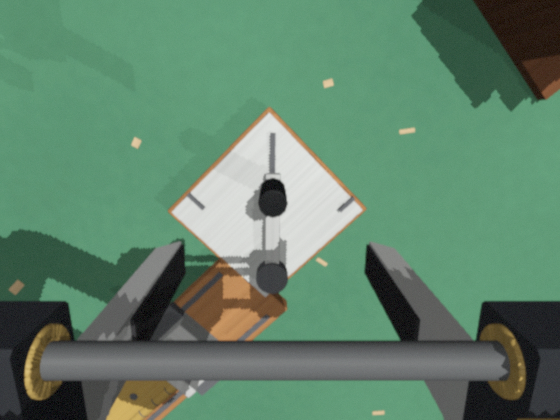

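Lever lies along the long rib, which starts at (272,133) in line with knob (272,195) and pivot (271,276). The chord from the free position gives about 45.4°. Final check from above.

Run:
```python
from h import *
o,p,d=look('top');q=np.load('s1.npz')['p'];o2,s,_=look('side')
for n,(a,b,c,e) in dict(cup=(180,225,315,352),jar=(125,170,240,278),key=(228,275,360,415)).items():
    t=cv2.cvtColor(q[a+4:b-4,c+4:e-4],cv2.COLOR_RGB2GRAY);w=cv2.cvtColor(p[a:b,c:e],cv2.COLOR_RGB2GRAY)
    _,v,_,l=cv2.minMaxLoc(cv2.matchTemplate(w,t,cv2.TM_CCOEFF_NORMED));print(n,round(v,3),l)
c=np.zeros((600,800,3),np.uint8)
c[:300]=cv2.resize(p[205:265,140:300,::-1],(800,300),interpolation=cv2.INTER_CUBIC);c[300:,:400]=cv2.resize(s[140:260,180:300,::-1],(400,300),interpolation=cv2.INTER_CUBIC)
cv2.imwrite('pics/c10.png',c);print(o['wrist_force'])
```

```text
cup 1.0 (4, 4)
jar 0.999 (4, 4)
key 0.996 (4, 4)
[-0.53157455 -1.24080138 -0.58334058]
```

View pics/c10.png

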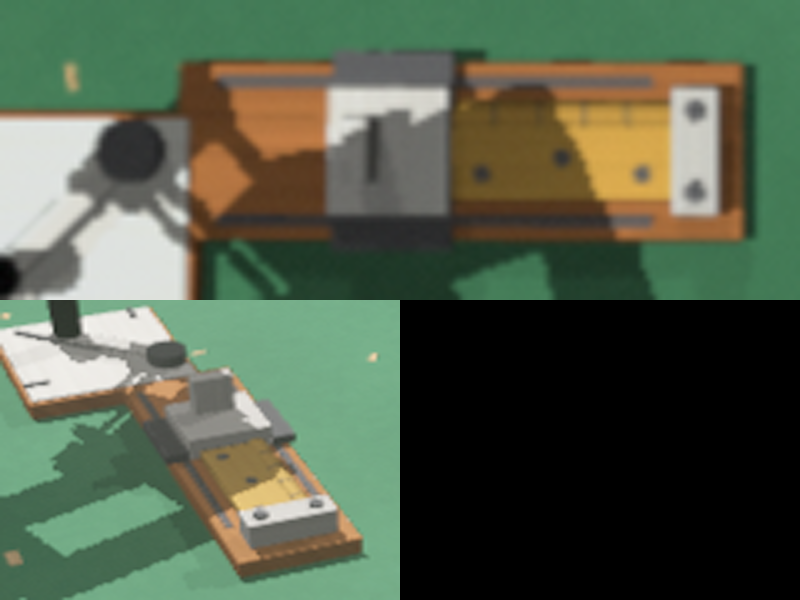

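The hinge sits flat and square against both jaws (columns 452 to 670), and the bystanders have not moved. Handing in.

```bash
python3 -c "
from bench import robot
print(robot.close_job())"
```

```text
the job is handed in; nothing more can be done
None
```

The job is done in the order asked and handed in at about 27 s; no verdict was reported.

- **Lever to the free stop:** I swung it back and then pressed it against the stop, where it held at 13 N.
- **Hinge:** I laid it flat and lengthwise between the jaws and let go. I then slid the jaw in until it stopped moving and the force rose to about 8 N. In the last top and side views it is square, with no visible gap at either jaw.
- **Lever to the long mark:** It is released over the long rib. The knob's measured position gives about 45.4° from the free stop, within measuring error.
- **Bystanders:** The chuck key, bolt cup and screw jar had not moved at all in the final top view. The arm ended clear of everything.

One thing went wrong along the way. During the first swing the fingers partly slipped off the knob, and the wrist force reached about 42 N. That is under the 120 N wrist limit. I read it as finger contact, not the gripper body, so the 40 N body limit should not apply, but I could not confirm that.

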